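# Set the cut-length stop with its play taken up

### The job

Set the sliding length stop on the bench jig to the square post (not the flat round button): its pointer shall stand opposite the post. The black knob has play in its slot, so take it up the right way: first run the stop about 3 cm past the post, away from the wooden head block, then bring it back to the post by moving the knob towards the head block, let go, and leave the knob resting against the head-block end of its slot.

Things in the scene. Friction and masses are not known exactly. Their poses are not given: they have to be found in the camera images.
- knob_grip (a point): Mid-grip of the black round upright knob that moves the stop: 30 mm diameter, straight sides, from 56 to 101 mm above the bench, this point 80 mm above it. Grip it from above, from any side; nothing of the jig or on its board stands higher than 52 mm above the bench. It slides only along the rails (y of post_mark), in a slot of the grey carriage.
- stop_pointer (a point): Tip of the dark pointer at the middle of the carriage's near side (facing the robot), 53 mm from the rails' centre line, 42 mm above the bench. Carriage: grey, 90 x 60 mm, top 43 mm above the bench; it stays where left (friction 5 N). It starts between head block and post, 35 mm or more short of the post, and can travel 40 mm or more past it.
- post_mark: The set mark: square steel post 14 x 14 mm, 30 mm tall, on the near strip of the fixed 180 x 400 mm plywood board; origin at the centre of its foot, 15 mm above the bench. y axis along the rails to the dark wooden head block (150 x 30 x 32 mm, board's left end); x axis away from the robot, z up. The flat round button, 28 mm wide, 8 mm high, is not to be used; it lies on either side of the post.
- stop_knob (a joint): Where the knob stands in its slot in the carriage, 0 to 0.030 m: 0 at the slot's end nearest the head block, 0.030 at the other end. Moving the knob first runs through this play (friction 1.5 N, the carriage stays) and only then takes the carriage along.

How it is judged (in metres and radians):
On the way:
1. the pointer is 12 mm or more past the post, on the side away from the head block (y of stop_pointer in the frame of post_mark below -0.012 m), for 0.1 s.
At the end, for the whole second after the job is handed in: The pointer stands within 10 mm of the square post's centre, measured along the rails, and the knob stands within 8 mm of the head-block end of its slot (y of stop_pointer in the frame of post_mark between -0.01 and 0.01 m and value of joint stop_knob below 0.008 m); the robot touches nothing.
It also fails if it takes over 40 s, if anything falls off the work surface, if the arm or the gripper's body presses on something with over 40 N, if the wrist force passes 120 N, or if a joint passes its speed limit or range.

### The arm

A 6-joint arm with a two-finger parallel gripper is mounted at the origin on a cart in front of the work surface, level with it; the furniture and walls round the work are solid. World frame = base frame: x ahead of the robot, y to its left, z up, the work surface at z = 0. Lengths are in m, angles in degrees, forces in N, time in s.
With the tool pointing down it reaches from about 0.15 to 0.775 m from the base axis. Payload 6.1 kg.
Tool frame: the origin (TCP) lies midway between the tips of the shut fingers; the grasp point (between the pads) lies 19 mm behind it (pinch_z is the distance from the TCP to the grasp point, in m); z points along the fingers, y is the line along which they close (so a half turn about z gives the same grasp; the last joint's range is limited). The gripper opens to 85 mm and grips with 20 to 120 N. Pads are 22 mm wide; open, the fingers measure 114 mm over their backs; the gripper's body (76 mm by 85 mm) begins 54 mm behind the grasp point. The pads swing forward as they close: fully open they stand 13 mm farther back than shut.
Start: joints at [63.541, 7.208, -2.269, 80.523, 0, 90], TCP at [0.234, 0.47, 0.231] pointing down, gripper open.
Joint ranges: [-155.77, 155.77], [-54.66, 111.73], [-72.52, 77.12], [-102.08, 115.82], [-83.92, 84.16], [-180, 180]. Speed limits (degrees/s): [136.94, 136.94, 172.46, 180, 180, 180].

### API

Orientations are given as [roll, pitch, yaw] about the fixed x, y, z axes, in that order (R = Rz(yaw) Ry(pitch) Rx(roll)).
In Python, from cell import state, read_camera, sign_off, pinch_z gives the robot as it stands.
- The arm moves only by the shell command python3 -m handwheel 'ROWS'. ROWS is JSON, a list of rows, each a list of 5 numbers: the shift along the tool's x, y, z as a fraction of full scale, then the turn about the tool's z as a fraction of full scale, then the closure, from 0 (fully open) to 1 (shut). In form: [[x, y, z, spin, grip], ...]. A call has 1 to 20 rows; each row is the pose to reach, as a shift and turn from the pose commanded when the call began, along the tool's axes at that moment; what a row does not reach only later rows make up. Full scale, the value 1, is 0.5 m for a shift and 90 degrees for a turn. A row lasts 1/12 s, in which the tool goes at most 41.7 mm and 7.16 degrees, less where a joint would pass 70% of its speed; a pose out of reach is approached as far as the arm can. A call with a number of a shift or a turn outside -1 to 1 is refused whole. A call with a gripper value outside its range is refused whole. The fingers move at their own pace and stop on an object; the grip force is fixed at half the most. Time passes only in rows, so rows that repeat a pose let the fingers close. It gives the time, the measured TCP pose, the force, the opening and the grip force at its end, in the units of the state.
- state(): the state, without advancing time (a new reading comes with each control period).
- read_camera(name): name is "scene" or "top"; returns a dict with "color" (400x640x3 uint8, red, green, blue), "range_z" (400x640 float32, m along the optical axis (not along the pixel's ray), 0 where there is no reading), "vfov" (degrees; the focal length in pixels is half the picture's height over the tangent of half this angle, whatever the lens; pixels are square), "cx", "cy" (the principal point, pixels), "cam_to_world" (4x4, takes a point from camera to world coordinates). Camera axes: x right, y down, z forward; pixel columns grow to the right and rows downward; lengths in m; the calibration is good to about 2 mm. A picture is of the moment at which its call begins.
- sign_off(): hands the job in; it is judged then, once.
The state is a dict: "time_s": time; "joint_pos": joint angles; "qvel": joint speeds; "joint_torque": joint torques, N m; "position": TCP position; "tcp_rot": TCP orientation; "contact_force": force on the tool from outside, world axes, zero at the start; "moment": the same for the moment, N m; "finger_gap": finger opening in m; "grasp_force": force on a finger pad.
Only numpy, scipy, OpenCV 4.12 (cv2) and the standard library are available. Lean on these libraries where they do the work, as an engineer would, in place of code of your own. Each camera call takes 0.05 s, during which the arm holds its last target. There are 200 camera calls.

## Working session

There is one attempt and no reset: what is moved stays moved. The work goes in short steps, Python scripts to look and compute and a shell command to move; the robot and the scene stay as the last step left them, time stands still between calls to the robot, and variables do not carry over. Pictures are saved under pics/ and viewed, at most 10 in all, crops included, and the job is handed in when it is done.

```bash
mkdir -p pics
cat > h.py <<'E'
import numpy as np,cv2
from cell import state,read_camera,pinch_z
def cam(n):
    c=read_camera(n);np.savez(f'{n}.npz',**c);return c
def px(c,u,v,z=None):
    f=200/np.tan(np.radians(float(c['vfov']))/2);T=c['cam_to_world']
    d=np.array([(u-c['cx'])/f,(v-c['cy'])/f,1.]);R=T[:3,:3];o=T[:3,3]
    if z is None:
        s=c['range_z'][int(v),int(u)]
    else: s=(z-o[2])/(R@d)[2]
    return R@d*s+o
E
python3 - <<'E'
from h import *
for n in('top','scene'):
    c=cam(n);cv2.imwrite(f'pics/{n}0.png',c['color'][:,:,::-1]);print(n,c['cam_to_world'],c['vfov'])
s=state();print(s,pinch_z)
E
```

```text
top [[ 0.01839687 -0.99869897  0.04755974  0.45552342]
 [-0.99976567 -0.01783205  0.01227303  0.06229256]
 [-0.01140897 -0.04777438 -0.99879299  0.92338285]
 [ 0.          0.          0.          1.        ]] 48.13528539139214
scene [[ 0.8051122  -0.3355756   0.48906375  0.1124609 ]
 [-0.59311636 -0.4592718   0.66127331 -0.48670114]
 [ 0.002706   -0.82247093 -0.56880071  0.55169033]
 [ 0.          0.          0.          1.        ]] 42.62953081904762
{'time_s': 0.1, 'joint_pos': array([ 6.35401130e+01,  7.23776880e+00, -2.32110098e+00,  8.05227070e+01,
        1.31182322e-04,  9.00021670e+01]), 'qvel': array([ 0.01062464,  0.01105108,  0.06319556, -0.06964023,  0.02650206,
        0.04876034]), 'joint_torque': array([ 1.82683702e-04, -4.36899126e+01,  3.53609312e+01,  1.35363126e-02,
        7.42469570e-05, -2.44018693e-06]), 'position': array([0.2337619 , 0.46967853, 0.23060289]), 'tcp_rot': array([-1.79918423e+02, -1.28096868e-04,  1.53537946e+02]), 'contact_force': array([-0.10834552,  0.14476633,  0.85666196]), 'moment': array([ 0.00660164,  0.00213272, -0.03609279]), 'grasp_force': 0.0, 'finger_gap': 0.08548353761465227} 0.0187
```

View pics/top0.png

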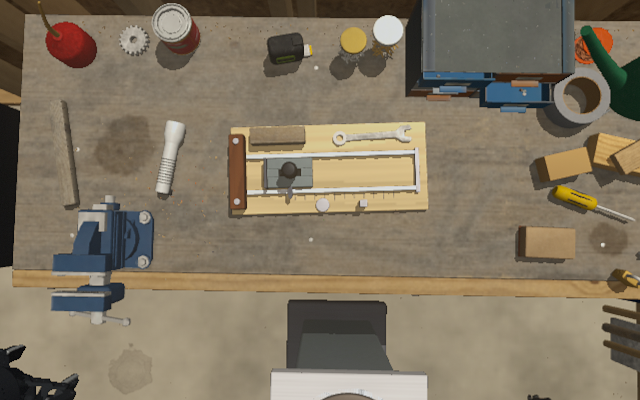

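View pics/scene0.png

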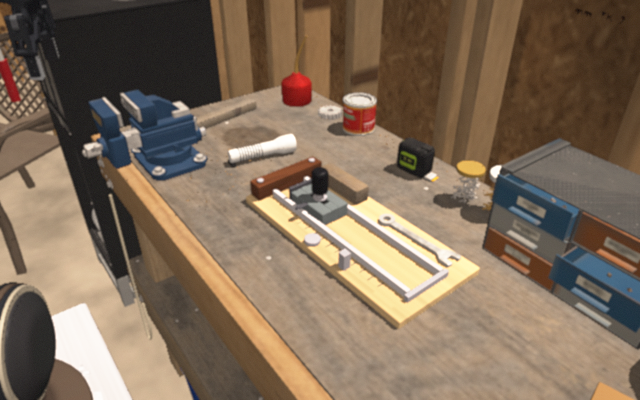

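The top view shows the jig: head block at (237,172), knob at (290,171), pointer around (290,195), button at (322,205), square post at (363,203). I'll enlarge it.

Run:
```python
from h import *
c=np.load('top.npz');k=c['color'][140:220,225:385,::-1]
cv2.imwrite('pics/crop1.png',cv2.resize(k,None,fx=5,fy=5,interpolation=cv2.INTER_CUBIC))
```

```text
(no output)
```

View pics/crop1.png

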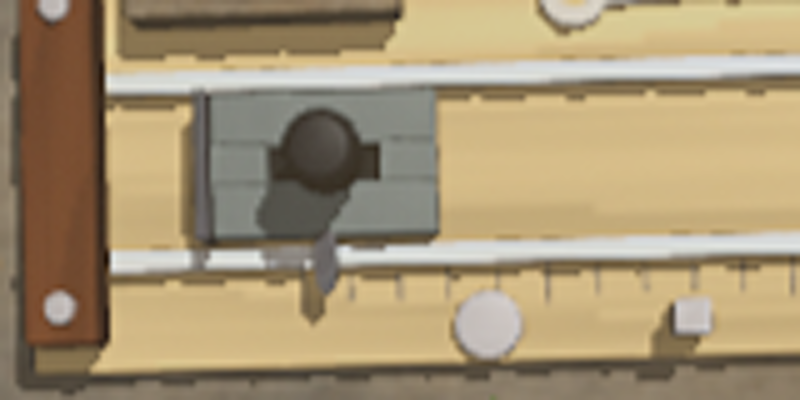

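In the crop, the knob top is at (322,143), the pointer tip at (326,294) and the post top at (693,314). The front rail runs from (110,262) to (800,243).

Run:
```python
from h import *
c=np.load('top.npz')
P=lambda a,b,z:px(c,225+(a-2)/5,140+(b-2)/5,z)
k=P(322,143,.101);p=P(326,294,.042);q=P(693,314,.045)
r1=P(110,262,.03);r2=P(800,243,.03);s1=P(110,85,.03);s2=P(800,68,.03)
print('knob',k,'ptr',p,'post',q)
print('rails',r1,r2,s1,s2)
for a,b in((r1,r2),(s1,s2)):
    d=a-b;d/=np.linalg.norm(d);print('dir',d,np.degrees(np.arctan2(-d[0],d[1])))
print('ptr y in post',(p-q)@d)
print('board far/near corners',px(c,427,124,.015),px(c,231,128,.015),px(c,232,213,.015),px(c,427,210,.015))
s=state();print(s['position'],s['tcp_rot'])
```

```text
knob [0.55422618 0.12290474 0.101     ] ptr [0.50149973 0.12440222 0.042     ] post [ 0.49605141 -0.02001716  0.045     ]
rails [0.5134196  0.21209708 0.03      ] [ 0.52588631 -0.06371845  0.03      ] [0.58472229 0.21393645 0.03      ] [ 0.59620677 -0.06294026  0.03      ]
dir [-0.04515335  0.99898007  0.        ] 2.587976051551857
dir [-0.04144304  0.99914087  0.        ] 2.37519174894878
ptr y in post 0.14406950331810459
board far/near corners [ 0.66000498 -0.15080305  0.015     ] [0.64535695 0.25006216 0.015     ] [0.47110254 0.24323759 0.015     ] [ 0.48435107 -0.15195582  0.015     ]
[0.2337619  0.46967853 0.23060289] [-1.79918423e+02 -1.28096868e-04  1.53537946e+02]
```

Run:
```python
from h import *
c=np.load('top.npz')
v,u=np.mgrid[0:400:2,0:640:2].reshape(2,-1)
pts=np.array([px(c,a,b) for a,b in zip(u,v) if c['range_z'][b,a]>0])
a=np.array([.234,.47]);b=np.array([.554,.123]);d=b-a;L=np.hypot(*d);d/=L
q=pts[:,:2]-a;t=q@d;w=abs(q@[-d[1],d[0]])
for i in np.arange(0,L+.05,.05):
    m=(abs(t-i)<.03)&(w<.1);print(round(i,2),pts[m,2].max() if m.any() else None)
```

```text
0.0 0.37470986539800066
0.05 0.394637140008968
0.1 0.15203003616475397
0.15 0.15064253181467446
0.2 0.012232713494556013
0.25 0.003425708890923307
0.3 0.014825731102729778
0.35 0.04955682282944529
0.4 0.050086512354364454
0.45 0.10164828205009302
0.5 0.10164828205009302
```

```bash
python3 -m handwheel '[[-0.883,-0.335,0,-0.32,0],[-0.883,-0.335,0,-0.32,0],[-0.883,-0.335,0,-0.32,0],[-0.883,-0.335,0,-0.32,0],[-0.883,-0.335,0,-0.32,0],[-0.883,-0.335,0,-0.32,0],[-0.883,-0.335,0,-0.32,0],[-0.883,-0.335,0,-0.32,0],[-0.883,-0.335,0.16,-0.32,0],[-0.883,-0.335,0.16,-0.32,0],[-0.883,-0.335,0.16,-0.32,0],[-0.883,-0.335,0.16,-0.32,0],[-0.883,-0.335,0.16,-0.32,0],[-0.883,-0.335,0.16,-0.32,0],[-0.883,-0.335,0.16,-0.32,0],[-0.883,-0.335,0.16,-0.32,0],[-0.883,-0.335,0.16,-0.32,0]]'
python3 - <<'E'
from h import *
s=state();print(s['joint_pos'],s['position'],s['tcp_rot'],s['time_s'])
c=cam('scene');k=c['color'][60:310,200:500,::-1];cv2.imwrite('pics/s2.png',cv2.resize(k,None,fx=2,fy=2))
E
```

```text
time_s: 1.52
position: [0.5542, 0.1246, 0.1524]
tcp_rot: [180.0, 0.1, -177.6]
contact_force: [-0.3, 0.4, 0.2]
finger_gap: 0.0856
grasp_force: 0.0
[ 1.26625683e+01  1.23788978e+01 -5.96438476e+00  7.15742412e+01
  1.48829785e-02  1.02197877e+01] [0.55418522 0.12458932 0.15244579] [ 1.79970720e+02  7.85271436e-02 -1.77557229e+02] 1.5167
```

View pics/s2.png

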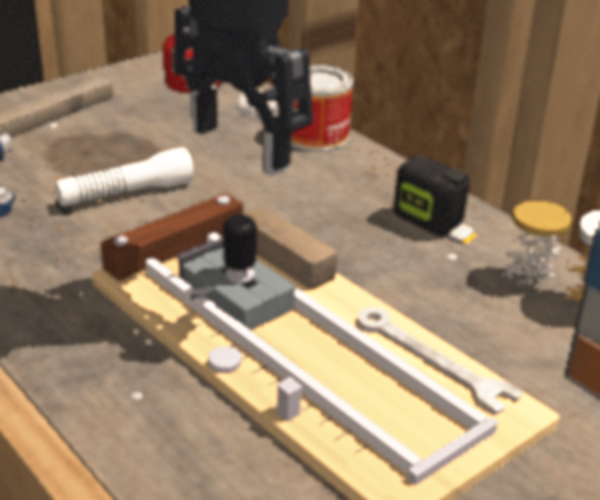

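The open fingers straddle the knob (picture pixel 240,240) along the rails. Joint 6 is at 10°, so there is plenty of range. Next: descend and close.

```bash
python3 -m handwheel '[[0,0,0.06,0,0],[0,0,0.12,0,0],[0,0,0.18,0,0],[0,0,0.18,0,0],[0,0,0.18,0,0],[0,0,0.18,0,0.6],[0,0,0.18,0,1],[0,0,0.18,0,1],[0,0,0.18,0,1],[0,0,0.18,0,1],[0,0,0.18,0,1],[0,0,0.18,0,1],[0,0,0.18,0,1],[0,0,0.18,0,1]]'
```

```text
time_s: 2.73
position: [0.5553, 0.1235, 0.0627]
tcp_rot: [180.0, 0.1, -177.7]
contact_force: [-0.6, 0.1, 5.9]
finger_gap: 0.0283
grasp_force: 58.8
```

```bash
python3 -m handwheel '[[0,-0.025,0,0,1],[0,-0.05,0,0,1],[0,-0.075,0,0,1],[0,-0.1,0,0,1],[0,-0.13,0,0,1],[0,-0.16,0,0,1],[0,-0.19,0,0,1],[0,-0.22,0,0,1],[0,-0.25,0,0,1],[0,-0.28,0,0,1],[0,-0.31,0,0,1],[0,-0.335,0,0,1],[0,-0.355,0,0,1],[0,-0.37,0,0,1],[0,-0.37,0,0,1],[0,-0.37,0,0,1],[0,-0.37,0,0,1]]'
python3 - <<'E'
from h import *
s=state();print(s['joint_pos'],s['position'],s['tcp_rot'],s['contact_force'])
c=cam('top');k=c['color'][140:220,305:465,::-1];cv2.imwrite('pics/t3.png',cv2.resize(k,None,fx=5,fy=5,interpolation=cv2.INTER_CUBIC))
c=cam('scene');k=c['color'][110:310,230:470,::-1];cv2.imwrite('pics/s3.png',cv2.resize(k,None,fx=3,fy=3,interpolation=cv2.INTER_CUBIC))
E
```

```text
time_s: 4.15
position: [0.5636, -0.0624, 0.0628]
tcp_rot: [-179.9, 0.2, -177.7]
contact_force: [1.7, -0.5, 5.1]
finger_gap: 0.0284
grasp_force: 59.7
[-6.29338748e+00  1.44876665e+01 -1.48267728e+01  6.04747481e+01
 -5.34842744e-02 -8.59441992e+00] [ 0.56364212 -0.06243834  0.06280579] [-179.91561255    0.20045278 -177.69891834] [ 1.7460835  -0.45051814  5.10241795]
```

View pics/t3.png

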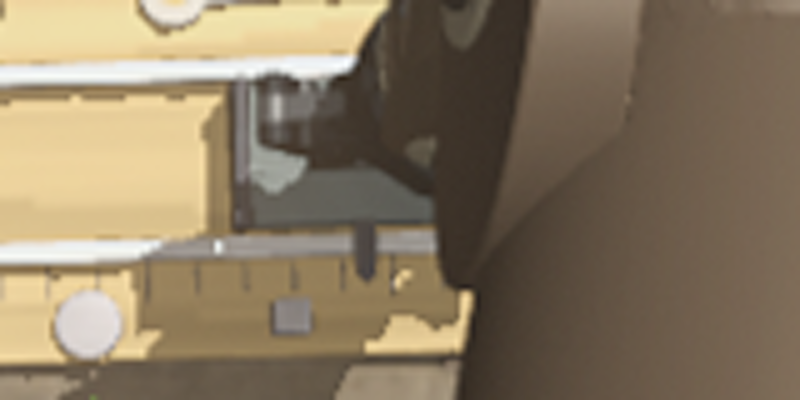

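View pics/s3.png

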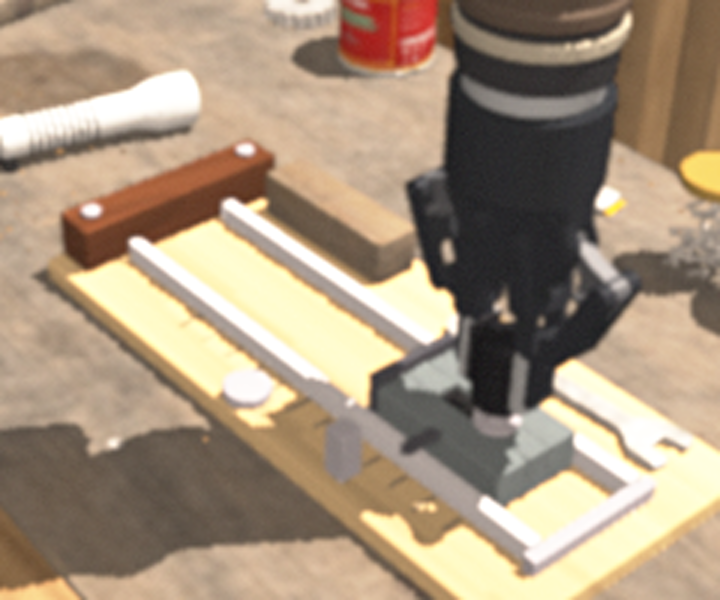

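In the top crop the pointer tip is at (366,281), past the post at (292,315). The knob is at the far end of its slot.

Run:
```python
from h import *
c=np.load('top.npz')
P=lambda a,b,z:px(c,305+(a-2)/5,140+(b-2)/5,z)
p=P(366,281,.042);q=P(292,315,.045);q2=P(292,315,.045)
d=np.array([-.0428,.9991,0]);print(p,q,(p-q)@d, (np.array([.5636,-.0624,.06])-p)@d)
```

```text
[ 0.50970833 -0.04882965  0.042     ] [ 0.49565179 -0.01963065  0.045     ] -0.029774344061932072 -0.015864695826578245
```

```bash
python3 -m handwheel '[[0,0.02,0,0,1],[0,0.04,0,0,1],[0,0.055,0,0,1],[0,0.065,0,0,1],[0,0.075,0,0,1],[0,0.085,0,0,1],[0,0.095,0,0,1],[0,0.105,0,0,1],[0,0.112,0,0,1],[0,0.117,0,0,1],[0,0.12,0,0,1],[0,0.12,0,0,1],[0,0.12,0,0,1],[0,0.12,0,0,1],[0,0.12,0,0,1]]'
python3 - <<'E'
from h import *
s=state();print(s['position'],s['contact_force'])
c=cam('top');k=c['color'][140:220,305:465,::-1];cv2.imwrite('pics/t4.png',cv2.resize(k,None,fx=5,fy=5,interpolation=cv2.INTER_CUBIC))
E
```

```text
time_s: 5.5
position: [0.561, -0.0026, 0.0628]
tcp_rot: [-179.9, 0.2, -177.7]
contact_force: [1.4, -3.0, 6.6]
finger_gap: 0.0284
grasp_force: 59.9
[ 0.56097079 -0.00261004  0.06276598] [ 1.40536186 -3.01348016  6.64140855]
```

View pics/t4.png

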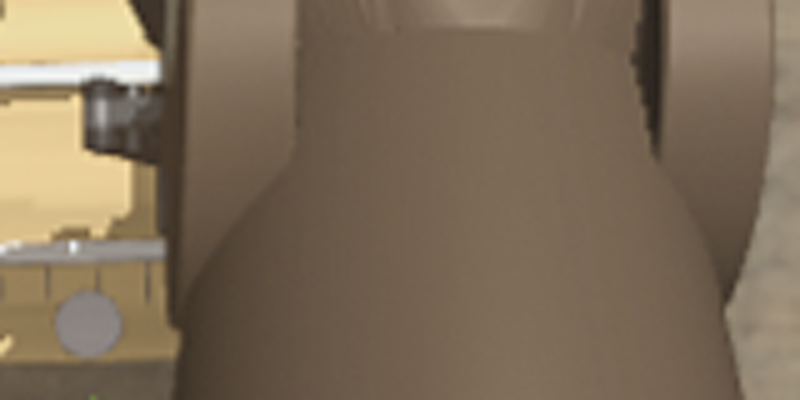

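The arm hides the post and pointer here, so I'll release, lift clear and check.

```bash
python3 -m handwheel '[[0,0,0,0,0],[0,0,0,0,0],[0,0,0,0,0],[0,0,0,0,0],[0,0,0,0,0],[0,0,0,0,0],[0,0,-0.06,0,0],[0,0,-0.12,0,0],[0,0,-0.2,0,0],[0,0,-0.28,0,0],[0,0,-0.34,0,0],[0,0.08,-0.34,0,0],[0,0.16,-0.34,0,0],[0,0.24,-0.34,0,0],[0,0.32,-0.34,0,0],[0,0.4,-0.34,0,0],[0,0.48,-0.34,0,0],[0,0.48,-0.34,0,0],[0,0.48,-0.34,0,0]]'
python3 - <<'E'
from h import *
c=cam('top');k=c['color'][140:220,305:465,::-1];cv2.imwrite('pics/t5.png',cv2.resize(k,None,fx=5,fy=5,interpolation=cv2.INTER_CUBIC))
E
```

```text
time_s: 7.13
position: [0.5493, 0.2404, 0.2307]
tcp_rot: [-180.0, -0.0, -177.4]
contact_force: [-0.5, -0.5, -0.2]
finger_gap: 0.0852
grasp_force: 0.0
```

View pics/t5.png

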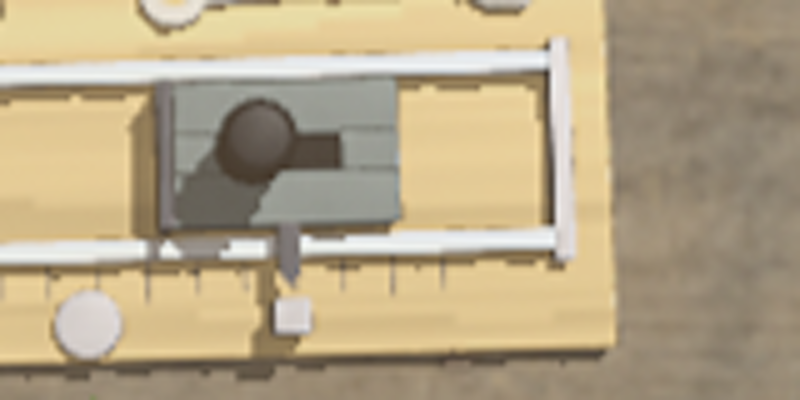

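The pointer tip (290,281) stands opposite the post (292,315). The knob (257,139) is at the head-block end of its slot, with the free slot to its right. I'll check the numbers before handing in.

Run:
```python
from h import *
c=np.load('top.npz')
P=lambda a,b,z:px(c,305+(a-2)/5,140+(b-2)/5,z)
d=np.array([-.0428,.9991,0]);p=P(290,281,.042);q=P(292,315,.045);k=P(257,139,.101)
y=(p-q)@d;j=.015-(k-p)@d;print(y,j)
if abs(y)<.005 and j<.005:
    from cell import sign_off;print(sign_off())
```

```text
0.00010651763410210386 -0.0011945289338571863
the job is handed in; nothing more can be done
None
```

The stop is set and handed in: by the last top-camera picture, the pointer is within about 1 mm of the square post and the knob rests against the head-block end of its slot, after a run about 30 mm past the post and back; it took about 7 s and the arm is clear, though no verdict came back.

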